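Snap shut the covers of the copper parts cases

ROBOT

A 6-joint arm with a two-finger parallel gripper is mounted at the origin on the work surface. World frame = base frame: x ahead of the robot, y to its left, z up, the work surface at z = 0. Lengths are in mm, angles in rad, forces in N, time in s.
With the tool pointing down it reaches from about 350 to 975 mm from the base axis. Payload 17.4 kg.
Tool frame: the origin (TCP) lies midway between the tips of the shut fingers; the grasp point (between the pads) lies 19 mm behind it; z points along the fingers, y is the line along which they close (so a half turn about z gives the same grasp; the last joint's range is limited). The gripper opens to 85 mm and grips with 20 to 120 N. Pads are 22 mm wide; open, the fingers measure 114 mm over their backs; the gripper's body (76 mm by 85 mm) begins 54 mm behind the grasp point. The pads swing forward as they close: fully open they stand 13 mm farther back than shut.
Start: joints at [-1.19, 0.116, 1.442, -0, 1.584, -0.038], TCP at [274.49, -616.675, 231.303] pointing down, gripper open.
Joint ranges: [-2.83, 2.83], [-0.83, 2.19], [0.07, 2.5], [-1.14, 4.28], [0.01, 3], [-2.97, 2.97]. Speed limits (rad/s): [1.89, 1.89, 2.22, 3.14, 3.14, 3.14].

INTERFACE

Orientations are given as [roll, pitch, yaw] about the fixed x, y, z axes, in that order (R = Rz(yaw) Ry(pitch) Rx(roll)).
In Python, from workcell import env, claw, kin, eyes, ticket, finder gives the robot as it stands. Calls block until the motion is done:
- env.move_pose(position, orientation): joint-space move of the TCP to a pose.
- env.line_to(position, rot=None, velocity=150, force_limit=None): straight line of the TCP; rot=None keeps the orientation; velocity is the mean speed in mm/s. With force_limit (N) it stops when the force on the tool has changed by that much, and returns True; else False.
- env.movej(angles): joint-space move.
- claw.move_gripper(opening, grasp_force=None): finger opening in mm; grasp_force is the grip in N (None keeps the last); returns when the fingers have stopped.
- env.pause(seconds).
- kin.solve_ik(position, orientation): joint angles nearest the present ones, or None.
- env.get_obs(): the state.
- eyes.get_image(name): name is "scene" or "top"; returns the picture (420x560x3 uint8, blue, green, red); there is no depth.
- eyes.camera_info(name): a dict with "intrinsics" (3x3 intrinsics, pixels), "distortion" ([k1, k2, p1, p2, k3] as OpenCV has them; the pictures are not rectified), "cam_to_world" (4x4, takes a point from camera to world coordinates). Camera axes: x right, y down, z forward; pixel columns grow to the right and rows downward; lengths in mm; the calibration is good to about 2 mm. A picture is of the moment at which its call begins. camera_info takes no time and is no camera call.
A pose or a line that the arm cannot do raises env.PlanningError and nothing moves.
- ticket.finish_job(): hands the job in; it is judged then, once.
Trained networks look in the newest picture that a camera, given by its name, has taken for a name from the list of things; names that differ only in an ending like _2 or _b are one class to them, and where a whole thing is asked for, a point or a joint stands for the part that bears it (a point fixed in the world has none). Each returns a list of dicts, best first, with "score" (0 to 1); they miss things now and then, are a little off and sometimes report something else, mostly with a low value. They report only what shows in the picture. A call takes as long as a camera call.
- finder.recognise(camera, target): "at" ([x, y, z] in mm, in world coordinates, good to about 4 mm: the middle of the surface that is visible of it).
- finder.outline_of(camera, target): "pixels" (420x560 bool, what is visible of it).
The state is a dict: "clock": time; "joint_positions": joint angles; "qd": joint speeds; "tau": joint torques, N m; "position": TCP position; "tcp_rot": TCP orientation; "wrist_force": force on the tool from outside, world axes, zero at the start; "wrist_torque": the same for the moment, N m; "gripper_width": finger opening in mm; "gripper_force": force on a finger pad.
Only numpy, scipy, OpenCV 4.12 (cv2) and the standard library are available. Lean on these libraries where they do the work, as an engineer would, in place of code of your own. Each camera call takes 0.05 s, during which the arm holds its last target. There are 200 camera calls.

TASK

On the coppersmith's bench three blue parts cases stand with their clear covers up. Press down the covers of the two that hold copper, the small cups and the wire rings, until each one's catch clicks and holds it fully shut. The steel cone punches are still in use: leave the cover of their case standing open, as it is.

Things in the scene. Friction and masses are not known exactly. Their poses are not given: they have to be found in the camera images.
- cups_pad (a point): Top centre of the yellow thumb pad (44x20 mm) on the clear, black-framed cover of the case with 4 copper cups (38 wide). All cases: blue, 110x90x45 high, screwed to the bench; cover hinged on a 90 mm edge, pad mid-width along its free edge, point 103 from hinge line, 14 from free edge. z = cover's normal (up when shut), x = from pad to hinge, y = along hinge. Shut: point 52 mm above the bench.
- rings_pad (a point): The same point and axes on the cover of the case with six stacks of copper wire rings (31 across). All covers: angle of z from vertical is the opening, at first 0.65 to 0.95 rad, 0 when shut. Hinge line 48 mm above the bench; the point lies 103 from it along -x and 4.5 along z. A light spring lifts a cover that is not caught back to about 0.5 rad.
- punches_pad (a point): The same point and axes on the cover of the case with six pointed steel punches (22 across, 38 high): leave it open. All covers: a sprung catch under the free edge clicks over in the last 10 mm of its travel; it takes about 5 to 10 N straight down on the pad (more nearer the hinge), then a hard stop. Once caught the cover stays shut.

How it is judged (in metres and radians):
At the end, for the whole second after the job is handed in: The covers of the copper cups' case and of the copper rings' case are both held shut by their catches, within 0.1 rad (6 degrees) of level, with nothing pressing on them; the pad of the punches' cover is within 30 mm of where it started (angle between each of cups_pad, rings_pad's own z axis and vertical below 0.1 rad and distance of punches_pad from where it was at the start of the episode below 0.03 m); the robot touches nothing.
It fails at once if the cover of the steel punches' case is moved (its pad by more than 30 mm) (distance of punches_pad from where it was at the start of the episode above 0.03 m).
It also fails if it takes over 42 s, if anything falls off the work surface, if the arm or the gripper's body presses on something with over 40 N, if the wrist force passes 120 N, or if a joint passes its speed limit or range.

## Working session

There is one attempt and no reset: what is moved stays moved. The work goes in short steps, each a Python script; the robot and the scene stay as the last script left them, time stands still between calls to the robot, and variables do not carry over. Pictures are saved under pics/ and viewed, at most 10 in all, crops included, and the job is handed in when it is done.

```bash
mkdir -p pics
python3 - <<'E'
from workcell import env, claw, kin, eyes, ticket, finder
import cv2, numpy as np
for c in ("scene","top"):
    cv2.imwrite(f"pics/{c}0.png",eyes.get_image(c))
    for t in ("cups_pad","rings_pad","punches_pad"):
        print(c,t,[(np.round(d["at"],0).tolist(),round(d["score"],2)) for d in finder.recognise(c,t)][:4])
    ci=eyes.camera_info(c); print(np.round(ci["cam_to_world"],3).tolist(), np.round(ci["intrinsics"],1).tolist())
print(env.get_obs()["clock"])
E
```

```text
scene cups_pad [([602.0, -231.0, 89.0], 0.57)]
scene rings_pad [([554.0, 256.0, 86.0], 0.93)]
scene punches_pad [([543.0, 27.0, 96.0], 0.81)]
[[0.622, 0.424, -0.658, 1161.866], [0.783, -0.329, 0.528, -519.867], [0.007, -0.844, -0.537, 639.707], [0.0, 0.0, 0.0, 1.0]] [[513.9, 0.0, 290.9], [0.0, 513.9, 206.6], [0.0, 0.0, 1.0]]
top cups_pad [([587.0, -227.0, 100.0], 0.73)]
top rings_pad [([545.0, 257.0, 93.0], 0.56)]
top punches_pad [([539.0, 24.0, 106.0], 0.8)]
[[0.02, -0.985, 0.174, 338.666], [-1.0, -0.021, -0.003, -5.033], [0.007, -0.174, -0.985, 1107.376], [0.0, 0.0, 0.0, 1.0]] [[495.0, 0.0, 289.0], [0.0, 495.0, 206.7], [0.0, 0.0, 1.0]]
0.4
```

View pics/scene0.png

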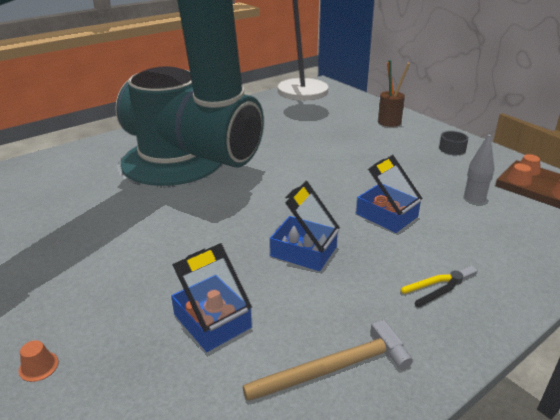

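View pics/top0.png

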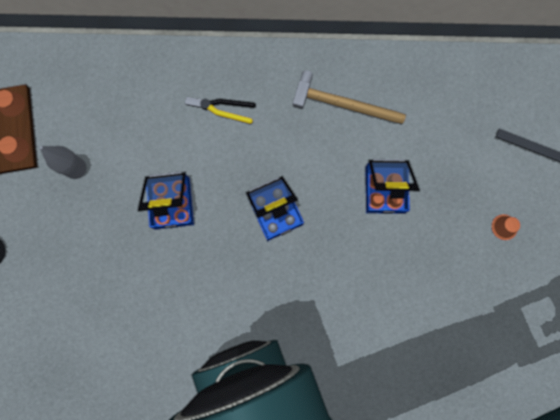

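Scene and top views agree. The cups case is at top (387,187) / scene (212,310), the punches at top (275,208) / scene (304,240), and the rings at top (168,200) / scene (388,207). The covers' yellow pads are clearly visible. Next I'll fit hinge, yaw and opening.

```bash
cat > h.py <<'E'
from workcell import env, claw, kin, eyes, ticket, finder
import cv2, numpy as np
from scipy.optimize import least_squares
def proj(c,P):
    i=eyes.camera_info(c); T=np.linalg.inv(np.array(i["cam_to_world"]))
    return cv2.projectPoints(np.float64(P).reshape(-1,1,3),cv2.Rodrigues(T[:3,:3])[0],T[:3,3],np.array(i["intrinsics"]),np.array(i["distortion"],float))[0].reshape(-1,2)
def cover(p,a,b,n=4.5):  # point a from hinge along -x, b along y, n along z; p=hx,hy,yaw(of -x dir),theta
    hx,hy,w,t=p; o=np.array([np.cos(w),np.sin(w),0]); y=np.array([np.sin(w),-np.cos(w),0]); z=np.array([0,0,1.])
    return np.array([hx,hy,48])+a*(np.cos(t)*o+np.sin(t)*z)+n*(-np.sin(t)*o+np.cos(t)*z)+b*y
def pads(c,img):
    hsv=cv2.cvtColor(img,cv2.COLOR_BGR2HSV)
    return cv2.inRange(hsv,(20,130,100),(35,255,255))
def blue(img): return cv2.inRange(cv2.cvtColor(img,cv2.COLOR_BGR2HSV),(105,130,40),(130,255,255))
E
python3 - <<'E'
from h import *
rough={"cups":(587,-227),"punches":(539,24),"rings":(545,257)}
I={c:cv2.imread(f"pics/{c}0.png") for c in("scene","top")}
rows=[]
for k,(x,y) in rough.items():
    ob={};row=[]
    for c in I:
        u=proj(c,[x,y,100])[0]
        m=np.zeros(I[c].shape[:2],np.uint8); cv2.circle(m,tuple(int(v) for v in u),55,255,-1)
        q=np.argwhere(pads(c,I[c])&m)[:,::-1].astype(float)
        g=np.argwhere(blue(I[c])&m)[:,::-1].astype(np.int32)
        cx=q-q.mean(0); w,V=np.linalg.eigh(cx.T@cx)
        ob[c]=(q.mean(0),V[:,1],cv2.convexHull(g)[:,0].astype(np.float32)); print(k,c,q.mean(0).round(1),len(q))
    def res(p):
        r=[]
        for c,(m,v,hull) in ob.items():
            r+=list(proj(c,cover(p,103,0))[0]-m)
            d=np.diff(proj(c,[cover(p,103,-22),cover(p,103,22)]),axis=0)[0]; r.append(.5*(d[0]*v[1]-d[1]*v[0]))
            # box: bounding extents of hull in 8 directions
            hx,hy,wv,_=p;o=np.array([np.cos(wv),np.sin(wv)]);yy=np.array([o[1],-o[0]])
            B=[[*(np.array([hx,hy])+a*o+b*yy),z] for a in(0,110) for b in(-45,45) for z in(0,45)]
            Q=proj(c,B)
            for an in np.arange(8)*np.pi/4:
                n=np.array([np.cos(an),np.sin(an)]); r.append(.4*((Q@n).max()-(hull@n).max()))
        return r
    best=min((least_squares(res,[x-70*np.cos(w),y-70*np.sin(w),w,.8],loss="soft_l1") for w in np.arange(8)*np.pi/4),key=lambda s:s.cost)
    p=best.x; print(k,p.round(3).tolist(),"cost",round(best.cost,2),"pad",cover(p,103,0).round(0)); np.save(k,p)
    print(np.round(res(p),1).tolist())
    for c in I:
        u=proj(c,[x,y,80])[0].astype(int); s=66
        crop=cv2.resize(I[c][u[1]-s:u[1]+s,u[0]-s:u[0]+s],(264,264),interpolation=cv2.INTER_CUBIC)
        L=proj(c,[cover(p,0,-45,0),cover(p,117,-45,0),cover(p,117,45,0),cover(p,0,45,0)])
        L=((L-u+s)*2).astype(np.int32); cv2.polylines(crop,[L],True,(0,255,0),1)
        o=np.array([np.cos(p[2]),np.sin(p[2])]);yy=np.array([o[1],-o[0]])
        L=proj(c,[[*(p[:2]+a*o+b*yy),45] for a,b in((0,-45),(110,-45),(110,45),(0,45))])
        cv2.polylines(crop,[((L-u+s)*2).astype(np.int32)],True,(255,0,255),1)
        row.append(crop)
    rows.append(np.vstack(row))
cv2.imwrite("pics/fit.png",np.hstack(rows))
E
```

```text
cups scene [200.8 259.9] 344
cups top [396.9 184.8] 141Traceback (most recent call last):
  File "<stdin>", line 26, in <module>
  File "<stdin>", line 26, in <genexpr>
    return func(*args, **kwargs)
    result = trf(vector_fun.fun, vector_fun.jac, x0, f0, J0, lb, ub, ftol, xtol,
                 gtol, max_nfev, x_scale, loss_function, tr_solver,
                 tr_options.copy(), verbose, callback=callback_wrapped)
    return trf_no_bounds(
        fun, jac, x0, f0, J0, ftol, xtol, gtol, max_nfev, x_scale,
        loss_function, tr_solver, tr_options, verbose, callback=callback)
    J = jac(x)
    self._update_jac()
    ~~~~~~~~~~~~~~~~^^
    self.J = self.jac_wrapped(xp_copy(self.x), f0=self.f)
             ~~~~~~~~~~~~~~~~^^^^^^^^^^^^^^^^^^^^^^^^^^^^
    J, dct = approx_derivative(
             ~~~~~~~~~~~~~~~~~^
        self.fun,
        ^^^^^^^^^
    ...<2 lines>...
        **self.finite_diff_options,
        ^^^^^^^^^^^^^^^^^^^^^^^^^^^
    )
    ^
    J, _nfev = _dense_difference(fun_wrapped, x0, f0, h,
               ~~~~~~~~~~~~~~~~~^^^^^^^^^^^^^^^^^^^^^^^^
                             use_one_sided, method,
                             ^^^^^^^^^^^^^^^^^^^^^^
                             mf)
                             ^^^
    df = [f_eval - f0 for f_eval in f_evals]
                                    ^^^^^^^
    f = np.atleast_1d(self.fun(x, *self.args, **self.kwargs))
                      ~~~~~~~~^^^^^^^^^^^^^^^^^^^^^^^^^^^^^^
    return np.atleast_1d(self.fun(x))
                         ~~~~~~~~^^^
    return self.f(x, *self.args, **self.kwargs)
           ~~~~~~^^^^^^^^^^^^^^^^^^^^^^^^^^^^^^
  File "<stdin>", line 17, in res
  File "h.py", line 5, in proj
    i=eyes.camera_info(c); T=np.linalg.inv(np.array(i["cam_to_world"]))
ValueError: time passes only in moves, steps and waits
```

```bash
python3 - <<'E'
s=open("h.py").read()
s=s.replace("def proj(c,P):\n    i=eyes.camera_info(c);","CI={c:eyes.camera_info(c) for c in('scene','top')}\ndef proj(c,P):\n    i=CI[c];")
open("h.py","w").write(s)
E
cat > fit.py <<'E'
from h import *
rough={"cups":(587,-227),"punches":(539,24),"rings":(545,257)}
I={c:cv2.imread(f"pics/{c}0.png") for c in("scene","top")}
rows=[]
for k,(x,y) in rough.items():
    ob={};row=[]
    for c in I:
        u=proj(c,[x,y,70])[0]
        m=np.zeros(I[c].shape[:2],np.uint8); cv2.circle(m,tuple(int(v) for v in u),62 if (k,c)==("cups","scene") else 47,255,-1)
        q=np.argwhere(pads(c,I[c])&m)[:,::-1].astype(float)
        g=np.argwhere(cv2.morphologyEx(blue(I[c])&m,cv2.MORPH_OPEN,np.ones((2,2))))[:,::-1].astype(np.int32)
        cx=q-q.mean(0); w,V=np.linalg.eigh(cx.T@cx)
        ob[c]=(q.mean(0),V[:,1],cv2.convexHull(g)[:,0].astype(np.float32)); print(k,c,q.mean(0).round(1),len(q))
    def res(p):
        r=[]
        for c,(m,v,hull) in ob.items():
            r+=list(proj(c,cover(p,103,0))[0]-m)
            d=np.diff(proj(c,[cover(p,103,-22),cover(p,103,22)]),axis=0)[0]; r.append(.5*(d[0]*v[1]-d[1]*v[0]))
            hx,hy,wv,_=p;o=np.array([np.cos(wv),np.sin(wv)]);yy=np.array([o[1],-o[0]])
            B=[[*(np.array([hx,hy])+a*o+b*yy),z] for a in(0,110) for b in(-45,45) for z in(0,45)]
            Q=proj(c,B)
            for an in np.arange(8)*np.pi/4:
                n=np.array([np.cos(an),np.sin(an)]); r.append(.4*((Q@n).max()-(hull@n).max()))
        return np.array(r)
    best=min((least_squares(res,[x-70*np.cos(w),y-70*np.sin(w),w,.8],loss="soft_l1",max_nfev=60) for w in np.arange(8)*np.pi/4),key=lambda s:s.cost)
    p=best.x; print(k,p.round(3).tolist(),"cost",round(best.cost,2),"pad",cover(p,103,0).round(0)); np.save(k,p)
    print(np.round(res(p),1).tolist())
    for c in I:
        u=proj(c,[x,y,80])[0].astype(int); s=66
        crop=cv2.resize(I[c][u[1]-s:u[1]+s,u[0]-s:u[0]+s],(264,264),interpolation=cv2.INTER_CUBIC)
        L=proj(c,[cover(p,0,-45,0),cover(p,117,-45,0),cover(p,117,45,0),cover(p,0,45,0)])
        L=((L-u+s)*2).astype(np.int32); cv2.polylines(crop,[L],True,(0,255,0),1)
        o=np.array([np.cos(p[2]),np.sin(p[2])]);yy=np.array([o[1],-o[0]])
        L=proj(c,[[*(p[:2]+a*o+b*yy),45] for a,b in((0,-45),(110,-45),(110,45),(0,45))])
        cv2.polylines(crop,[((L-u+s)*2).astype(np.int32)],True,(255,0,255),1)
        row.append(crop)
    rows.append(np.vstack(row))
cv2.imwrite("pics/fit.png",np.hstack(rows))
E
python3 fit.py
```

```text
cups scene [200.8 259.9] 344
cups top [396.9 184.8] 141
cups [634.732, -226.468, 3.136, 0.763] cost 5.65 pad [ 563. -226.  122.]
[-0.5, 0.0, 0.1, 0.1, -0.1, 0.1, 0.7, 1.2, 1.3, 1.3, 0.3, -0.5, -0.3, 0.4, -0.3, -0.2, 0.2, 0.7, 0.9, 1.6, 1.5, 1.5]
punches scene [301.  195.6] 157
punches top [275.4 204.1] 118
punches [572.886, 48.97, 3.617, -17.978] cost 7.59 pad [517.  20. 130.]
[-0.8, 0.1, 1.1, -0.1, -0.1, -0.1, 1.2, 1.0, 1.2, 0.7, 1.4, -0.4, -0.5, 0.1, 0.4, -0.3, 0.5, 0.5, 2.1, 1.7, 1.8, 0.9]
rings scene [384.6 165.4] 137
rings top [159.4 202.7] 150
rings [591.228, 262.75, 3.237, 0.715] cost 7.1 pad [517. 256. 119.]
[-0.8, 0.0, -0.0, 0.4, -0.3, 0.4, 0.7, 1.6, 1.3, 1.6, 1.9, -0.3, -0.4, -0.9, -0.1, 0.2, -0.1, 0.8, -0.0, 2.1, 1.4, 0.7]
```

View pics/fit.png

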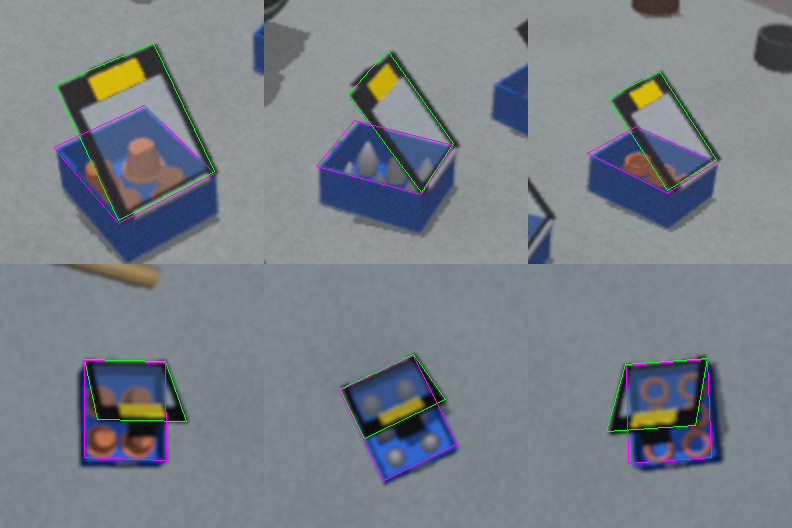

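The fit overlays match all three covers: the hinges are on the far side, with openings of 0.76 for cups and 0.72 for rings. I'll press the cups cover along its arc.

```bash
cat > press.py <<'E'
from h import *
import sys
k=sys.argv[1]; p=np.load(k+".npy"); p[3]%=2*np.pi
inw=-np.array([np.cos(p[2]),np.sin(p[2]),0])
def at(t): return cover([*p[:3],t],103,0,5.5)+inw*11*min(1,max(t,0)/.3)
yaw=p[2]-np.pi
rot=min(([np.pi,0,y] for y in (yaw,yaw+np.pi,yaw-np.pi)),key=lambda r:abs((kin.solve_ik(at(.5)+[0,0,120],r) if kin.solve_ik(at(.5)+[0,0,120],r) is not None else [9]*6)[5]))
claw.move_gripper(0)
a=at(p[3]+.15)+[0,0,10]
env.move_pose([a[0],a[1],290],rot)
env.line_to(a,velocity=250)
for t in np.linspace(p[3],.12,6):
    h=env.line_to(at(t),velocity=100,force_limit=30); print(round(t,2),h,np.round(env.get_obs()["wrist_force"],1))
    if h: break
e=at(0); e[2]=45
print(env.line_to(e,velocity=40,force_limit=30)); o=env.get_obs(); print(np.round(o["position"],1),np.round(o["wrist_force"],1))
q=np.array(o["position"]); q[2]+=40; env.line_to(q,velocity=80); q[2]=290; env.line_to(q,velocity=250)
o=env.get_obs(); print(o["clock"],np.round(o["wrist_force"],1))
for c in("scene","top"): cv2.imwrite(f"pics/{c}_{k}.png",eyes.get_image(c))
E
python3 press.py cups
```

```text
0.76 False [ 0.7 -0.7  0. ]
0.63 False [0.3 0.4 0.3]
0.51 False [0.3 0.4 0.2]
0.38 False [-0.4  0.   0.5]
0.25 False [-0.5 -0.3  1.5]
0.12 False [-0.9  0.2  1.5]
True
[ 534.6 -226.3   51.9] [-7.3  4.5 16.7]
7.6333 [-0.3  0.1  1.3]
```

View pics/scene_cups.png

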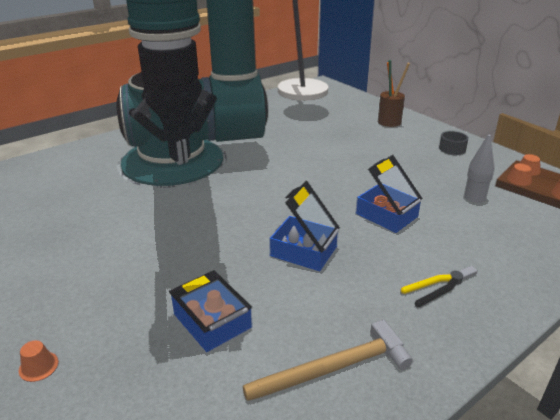

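The cups cover now lies flat (pad at 196,284) and stayed down after release. The other two are unchanged. Next is the rings cover.

```bash
python3 press.py rings
python3 - <<'E'
from h import *
I=[]
for c in("scene","top"):
    im=cv2.imread(f"pics/{c}_rings.png")
    for k in("cups","punches","rings"):
        p=np.load(k+".npy"); t=p[3] if k=="punches" else 0
        print(c,k,proj(c,cover([*p[:3],t],103,0))[0].round(1), end=" ")
        u=proj(c,[*cover([*p[:3],0],60,0)[:2],70])[0].astype(int); m=np.zeros(im.shape[:2],np.uint8); cv2.circle(m,tuple(map(int,u)),50,255,-1)
        q=np.argwhere(pads(c,im)&m)[:,::-1]; print(q.mean(0).round(1) if len(q) else None)
E
```

```text
0.71 False [-0.1 -0.2  0.6]
0.6 False [ 0.4 -0.1  0.5]
0.48 False [ 0.3 -0.2 -0. ]
0.36 False [-0.4 -0.2  1.3]
0.24 False [-0.2  0.   0.5]
0.12 False [ 0.2 -0.8  0.6]
True
[491.5 253.5  52. ] [-5.8 -5.5 16.3]
14.6083 [ 0.  -0.6 -1.1]
scene cups [194.8 282.8] [195.4 283.3]
scene punches [300.3 195.7] [301.  195.7]
scene rings [370.9 187.1] [371.7 187.8]
top cups [389.4 205.8] [389.5 206.1]
top punches [275.  203.6] [275.4 204.2]
top rings [167.2 220.7] [169.4 220.8]
```

View pics/scene_rings.png

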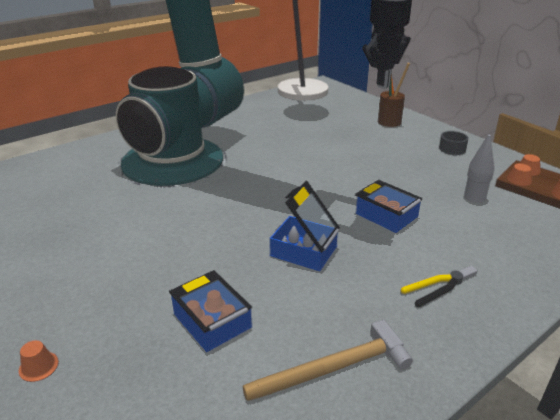

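The cups and rings covers are both flat: their pads, at (195,283) and (372,188), match the predicted shut positions. The punches pad hasn't moved (301,196), and the arm is clear.

```bash
python3 -c "
from workcell import ticket
print(ticket.finish_job())"
```

```text
the job is handed in; nothing more can be done
None
```

The cups and rings covers are pressed shut and stayed flat after release, the punches cover is untouched and still open, and the job is handed in (14.6 s on the robot clock; no verdict was returned).

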